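# Centre the wobbly lantern on its display plinth

### The job

The small camp lantern stands off-centre on its square plywood plinth: with light fingertip taps low on its base rim, push it until it stands upright in the middle of the plinth, to within about half a centimetre. It is top-heavy, so nudge it gently; never pinch it, lift it, tip it or knock it off, leave the carabiners, the headlamp and the first-aid box alone, and finish with the hand clear.

Things in the scene. Friction and masses are not known exactly. Their poses are not given: they have to be found in the camera images.
- lantern: Small loose camp lantern, 57 mm high, 0.16 kg, upright on the plinth. Origin: centre of underside, z up. From below: rubber foot 32 mm across, 6 mm high; charcoal base rim 56 mm across, 6 to 16 mm up (widest part, tap here); pale globe 36 mm across to 40 mm; cap 36 mm across to 50 mm; thin wire loop to 57 mm. A slow push of about 1 N on the rim slides it; pushed at globe or cap it tips over.
- plinth_top (a point): Centre of the top face of the plywood display plinth, a fixed square block 90 x 90 mm and 40 mm high that stands on the glass panel to the left or the right of the carabiners; z points up, x and y run parallel to its sides. The top lies 100 mm above the table.
- aid_box: White first-aid box with hinged flap, 102 mm (x) x 132 mm (y), 59 mm high, fixed on the glass on the other side of the carabiners from the plinth; origin at the centre of its underside. To be left alone.
- headlamp: Charcoal headlamp unit without strap, 48 mm (x) x 84 mm (y), 43 mm high, loose, on the far right part of the glass; origin at the centre of its underside. To be left alone.
- carabiner0: One of five loose carabiners of 88 mm (y) x 46 mm (x), 10 mm thick, lying flat on the glass in a row that runs away from the robot; origin at the centre of its underside. To be left alone. The glass panel's top lies 60 mm above the table.
- carabiner1: One of five loose carabiners of 88 mm (y) x 46 mm (x), 10 mm thick, lying flat on the glass in a row that runs away from the robot; origin at the centre of its underside. To be left alone. The glass panel's top lies 60 mm above the table.
- carabiner2: One of five loose carabiners of 88 mm (y) x 46 mm (x), 10 mm thick, lying flat on the glass in a row that runs away from the robot; origin at the centre of its underside. To be left alone. The glass panel's top lies 60 mm above the table.
- carabiner3: One of five loose carabiners of 88 mm (y) x 46 mm (x), 10 mm thick, lying flat on the glass in a row that runs away from the robot; origin at the centre of its underside. To be left alone. The glass panel's top lies 60 mm above the table.
- carabiner4: One of five loose carabiners of 88 mm (y) x 46 mm (x), 10 mm thick, lying flat on the glass in a row that runs away from the robot; origin at the centre of its underside. To be left alone. The glass panel's top lies 60 mm above the table.
Things that resemble listed ones, but are neither listed nor needed, are in the scene too. What is shaped like the lantern but pink or purple is not meant.

How it is judged:
By the outcome, as a careful person would: the job done as asked, in the order asked, and still so for the second after the job is handed in, with the robot touching nothing.
It also fails if it takes over 43 s, if anything falls off the work surface, if the arm or the gripper's body presses on something with over 40 N, if the wrist force passes 120 N, or if a joint passes its speed limit or range.

### The arm

A 7-joint arm with a two-finger parallel gripper is mounted at the origin on the work surface. World frame = base frame: x ahead of the robot, y to its left, z up, the work surface at z = 0. Lengths are in m, angles in rad, forces in N, time in s.
With the tool pointing down it reaches from about 0.425 to 0.875 m from the base axis. Payload 4.7 kg.
Tool frame: the origin (TCP) lies at the very end of the fingers, on their centre line; the grasp point (between the pads) lies 19 mm behind it; z points along the fingers, y is the line along which they close (so a half turn about z gives the same grasp; the last joint's range is limited). The gripper opens to 87 mm and grips with 3 to 60 N. Pads are 19 mm wide; open, the fingers measure 117 mm over their backs; the gripper's body (75 mm by 190 mm) begins 51 mm behind the grasp point.
Start: joints at [-1.093, 0.321, -0.07, 1.45, 0.023, 1.371, -0.057], TCP at [0.291, 0.581, 0.223] pointing down, gripper open.
Joint ranges: [-2.86, 2.86], [-0.3, 2.09], [-1.38, 1.24], [0.06, 2.45], [-1.56, 4.7], [0.09, 2.05], [-2.69, 2.69]. Speed limits (rad/s): [2.57, 2.57, 3.14, 3.14, 3.14, 3.14, 3.14].

### API

Orientations are given as a rotation vector (axis times angle).
In Python, from bench import ctrl, get_image, job gives the robot as it stands.
- The arm moves only by the shell command python3 -m crank 'ROWS' [FORCE]. ROWS is JSON, a list that holds one entry, the list of rows, each a list of 5 numbers: the shift along the tool's x, y, z in mm, then the turn about the tool's z in rad, then the closure, from -1 (fully open) to 1 (shut), so that 0 is half open. A call has 1 to 10 rows; each row shifts and turns the commanded pose from where the row before left it, along the tool's axes as they then stand; what a row does not reach is not made up. A row lasts 1/12 s, in which the tool goes at most 41.7 mm and 7.16 degrees, less where a joint would pass 70% of its speed; a pose out of reach is approached as far as the arm can. A call with a gripper value outside its range is refused whole. The fingers move at their own pace and stop on an object; FORCE is the grip in N (left out, the last holds). Time passes only in rows, so rows that do not move let the fingers close. It gives the time, the measured TCP pose, the force, the opening and the grip force at its end, in the units of the state.
- ctrl.get_state(): the state, without advancing time (a new reading comes with each control period).
- get_image(name): name is "scene" or "top" or "wrist"; returns a dict with "pixels" (384x512x3 uint8, red, green, blue), "fx", "fy", "cx", "cy" (pixels), "T" (4x4, takes a point from camera to world coordinates); the wrist camera has in their place "T_tool_cam" (4x4, takes a point from camera to tool coordinates, whose origin is the TCP and whose axes are the flange's). Camera axes: x right, y down, z forward; pixel columns grow to the right and rows downward; lengths in m; the calibration is good to about 2 mm. A picture is of the moment at which its call begins: read the wrist's pose just before it. There is no depth.
- job.close_job(): hands the job in; it is judged then, once.
The state is a dict: "time": time; "joint_positions": joint angles; "qd": joint speeds; "joint_torque": joint torques, N m; "position": TCP position; "tool_rot": TCP orientation; "ft_force": force on the tool from outside, world axes, zero at the start; "torque": the same for the moment, N m; "grip_width": opening from 0.0 (shut) to 1.0 (fully open); "grip_force": force on a finger pad.
Only numpy, scipy, OpenCV 4.12 (cv2) and the standard library are available. Lean on these libraries where they do the work, as an engineer would, in place of code of your own. Each camera call takes 0.05 s, during which the arm holds its last target. There are 200 camera calls.

## Working session

There is one attempt and no reset: what is moved stays moved. The work goes in short steps, Python scripts to look and compute and a shell command to move; the robot and the scene stay as the last step left them, time stands still between calls to the robot, and variables do not carry over. Pictures are saved under pics/ and viewed, at most 10 in all, crops included, and the job is handed in when it is done.

```bash
mkdir -p pics; cat > h.py <<'E'
import numpy as np, cv2
from bench import ctrl,get_image,job
def save(n,f):
    im=get_image(n); cv2.imwrite('pics/'+f,im['pixels'][:,:,::-1]); np.savez('pics/'+f+'.npz',**im); return im
def ray(im,u,v,z):
    T=np.array(im['T']); d=T[:3,:3]@np.array([(u-im['cx'])/im['fx'],(v-im['cy'])/im['fy'],1]); o=T[:3,3]
    return o+d*(z-o[2])/d[2]
def proj(im,p):
    T=np.linalg.inv(np.array(im['T'])); c=T[:3,:3]@np.array(p)+T[:3,3]
    return im['cx']+im['fx']*c[0]/c[2], im['cy']+im['fy']*c[1]/c[2]
E
python3 - <<'E'
from h import *
a=save('scene','s0.png');b=save('top','t0.png')
for i in(a,b): print(i['fx'],i['cx'],i['cy'],np.round(i['T'],3).tolist())
s=ctrl.get_state();print({k:np.round(v,3).tolist() for k,v in s.items()})
E
```

```text
484.6540957210208 260.19477699231913 189.3037341125972 [[-0.642, 0.52, -0.563, 1.249], [0.766, 0.416, -0.49, 0.629], [-0.02, -0.746, -0.666, 1.001], [0.0, 0.0, 0.0, 1.0]]
440.3027996107748 259.79809665850604 192.21602281534916 [[0.024, -0.994, 0.103, 0.376], [-1.0, -0.026, -0.012, -0.016], [0.015, -0.103, -0.995, 1.27], [0.0, 0.0, 0.0, 1.0]]
{'time': 0.1, 'joint_positions': [-1.093, 0.322, -0.07, 1.452, 0.023, 1.371, -0.057], 'qd': [-0.0, -0.001, 0.001, -0.005, 0.0, -0.002, -0.001], 'joint_torque': [0.0, -49.258, -0.406, -31.34, -0.064, 0.039, 0.0], 'position': [0.291, 0.581, 0.222], 'tool_rot': [-0.722, -3.057, 0.003], 'ft_force': [0.021, -0.444, -0.514], 'torque': [0.014, -0.015, -0.027], 'grip_force': 0.0, 'grip_width': 0.999}
```

View pics/s0.png

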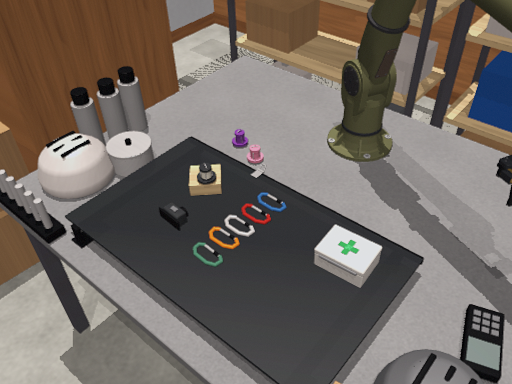

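View pics/t0.png

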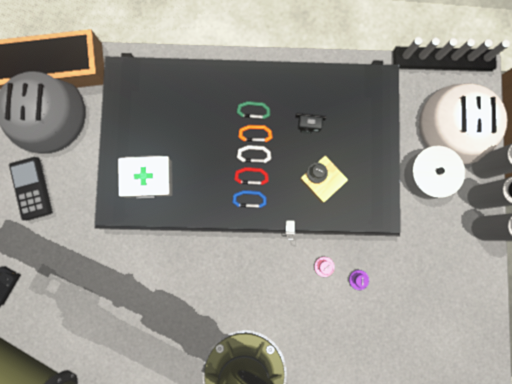

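The scene view shows the plinth at about (205,180) with the lantern on it at (206,172). In the top view the plinth is a diamond centred near (325,179), with the lantern at about (317,172). The carabiners run along u≈253 and the headlamp is at (310,122). The push therefore goes towards image right and down (-y, -x).

```bash
cat >> h.py <<'E'
def wood(px,roi,out=None):
    hsv=cv2.cvtColor(px,cv2.COLOR_RGB2HSV); m=cv2.inRange(hsv,(12,50,110),(32,255,255))
    k=np.zeros_like(m);x0,y0,x1,y1=roi;k[y0:y1,x0:x1]=m[y0:y1,x0:x1]
    c=max(cv2.findContours(k,cv2.RETR_EXTERNAL,cv2.CHAIN_APPROX_NONE)[0],key=cv2.contourArea)
    return c
E
python3 - <<'E'
from h import *
d=np.load('pics/t0.png.npz'); c=wood(d['pixels'],(285,140,370,220))
P=np.array([ray(d,u,v,.1)[:2] for u,v in c[:,0]]).astype(np.float32)*1000
r=cv2.minAreaRect(P);print('plinth',r)
# dark pixels inside
g=d['pixels'].max(2); m=np.zeros_like(g); cv2.fillPoly(m,[cv2.convexHull(c)],255)
print(g[158:190,300:335].tolist().__len__())
q=(g<75)&(m>0); v,u=np.where(q); print(u.min(),u.max(),v.min(),v.max(),u.mean(),v.mean())
print(ray(d,(u.min()+u.max())/2,(v.min()+v.max())/2,.12), ray(d,310,122,.08), ray(d,253,155,.065),ray(d,253,177,.065))
big=cv2.resize(d['pixels'][140:220,285:370],None,fx=7,fy=7,interpolation=cv2.INTER_CUBIC);cv2.imwrite('pics/t0c.png',big[:,:,::-1])
E
```

```text
plinth ((538.8521118164062, -201.9268798828125), (93.9778823852539, 95.17144012451172), 43.52943420410156)
32
310 314 166 176 311.44444444444446 171.07407407407408
[ 0.55515066 -0.16648621  0.12      ] [ 0.69831454 -0.16449906  0.08      ] [ 0.60423057 -0.00910657  0.065     ] [ 0.54263255 -0.0107132   0.065     ]
```

View pics/t0c.png

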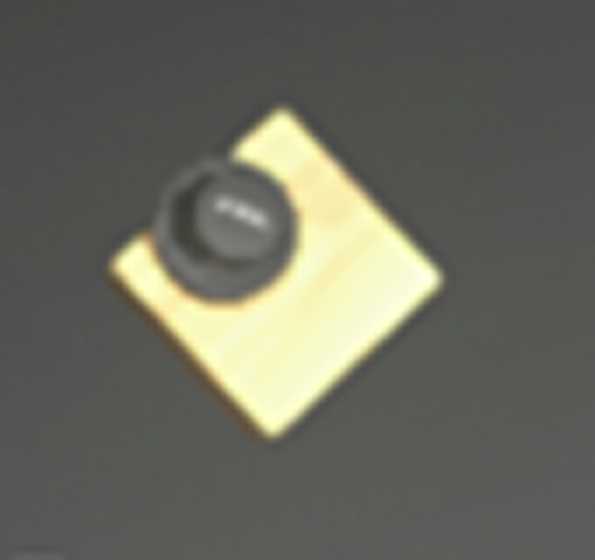

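```bash
python3 - <<'E'
from h import *
from scipy.spatial.transform import Rotation as R
d=np.load('pics/t0.png.npz')
L=ray(d,317.3,173.0,.114); C=np.array([ray(d,u,v,.1) for u,v in[(325.3,155.3),(348.3,180),(323.9,202.6),(300.7,177.9)]])
print(C.round(4),C.mean(0),np.linalg.norm(C-np.roll(C,1,0),axis=1)); print('L',L,'d',C.mean(0)-L, np.degrees(np.arctan2(*(C.mean(0)-L)[1::-1])))
e=C[1]-C[0]; print('axis dirs',np.degrees(np.arctan2(e[1],e[0])))
s=ctrl.get_state(); M=R.from_rotvec(s['tool_rot']).as_matrix(); print(M.round(3)); print(np.degrees(np.arctan2(M[1,:2],M[0,:2])))
print('target in tool mm',1000*M.T@(np.array([C.mean(0)[0],C.mean(0)[1],.26])-s['position']))
w=get_image('wrist');print(w['fx'],np.round(w['T_tool_cam'],3).tolist())
E
```

```text
[[ 0.6021 -0.2046  0.1   ]
 [ 0.5364 -0.2671  0.1   ]
 [ 0.4738 -0.202   0.1   ]
 [ 0.5387 -0.1389  0.1   ]] [ 0.53777412 -0.20315766  0.1       ] [0.09121373 0.09068828 0.09035581 0.09049181]
L [ 0.55109383 -0.18144369  0.114     ] d [-0.01331971 -0.02171397 -0.014     ] -121.52564915921383
axis dirs -136.38239436462115
[[-0.894  0.447 -0.001]
 [ 0.447  0.894 -0.002]
 [-0.    -0.002 -1.   ]]
[153.42815826  63.42814968]
target in tool mm [-571.78448576 -590.69906723  -37.35593816]
287.8034557070761 [[-0.001, -0.964, -0.267, 0.074], [1.0, -0.0, -0.001, -0.001], [0.001, -0.267, 0.964, -0.162], [0.0, 0.0, 0.0, 1.0]]
```

```bash
python3 -m crank '[[[-10,-8,0,0,1],[-26,-22,0,0.008,1],[-30,-26,0,0.01,1],[-30,-26,0,0.01,1],[-30,-26,0,0.01,1],[-30,-26,0,0.01,1],[-30,-26,0,0.01,1],[-30,-26,0,0.01,1],[-30,-26,0,0.01,1],[-30,-26,0,0.01,1]]]' 10
python3 -m crank '[[[-30,-26,0,0,1],[-30,-26,0,0,1],[-30,-26,0,0,1],[-30,-26,0,0,1],[-30,-26,0,0,1],[-30,-26,0,0,1],[-30,-26,0,0,1],[-30,-26,0,0,1],[-30,-26,0,0,1],[-15,-12,0,0,1]]]'
```

```text
time: 0.98
position: [0.4186, 0.2371, 0.2225]
tool_rot: [-0.858, -3.022, -0.001]
ft_force: [0.5, 0.5, -0.7]
grip_width: 0.327
grip_force: 0.0
time: 1.82
position: [0.5314, -0.1257, 0.2229]
tool_rot: [0.865, 3.018, -0.003]
ft_force: [0.2, 0.7, 1.3]
grip_width: 0.005
grip_force: 0.0
```

```bash
python3 -m crank '[[[0,0,0,0,1],[0,0,0,0,1]]]'; cat >> h.py <<'E'
from scipy.spatial.transform import Rotation as R
def wrist(f):
    s=ctrl.get_state(); im=dict(get_image('wrist')); X=np.eye(4); X[:3,:3]=R.from_rotvec(s['tool_rot']).as_matrix(); X[:3,3]=s['position']
    im['T']=X@np.array(im['T_tool_cam']); np.savez('pics/'+f+'.npz',**im); cv2.imwrite('pics/'+f,im['pixels'][:,:,::-1])
    print(s['time'],np.round(s['position'],4),np.degrees(np.arctan2(X[1,1],X[0,1])),np.round(s['ft_force'],2),s['grip_width']); return im
E
python3 -c "
from h import *
w=wrist('w1.png'); print([proj(w,p) for p in [(.6021,-.2046,.1),(.5364,-.2671,.1),(.4738,-.202,.1),(.5387,-.1389,.1),(.551,-.181,.114)]])"
```

```text
time: 1.98
position: [0.5313, -0.1206, 0.2223]
tool_rot: [-0.861, -3.02, -0.0]
ft_force: [0.3, 0.3, -0.6]
grip_width: 0.006
grip_force: 0.0
1.9833 [ 0.5313 -0.1206  0.2223] 58.16849781682419 [ 0.3   0.27 -0.57] 0.0056609997394815904
[(np.float64(224.56348273708284), np.float64(276.0833943473499)), (np.float64(143.9411760680002), np.float64(257.63931231213934)), (np.float64(157.12000439202978), np.float64(179.8937974448679)), (np.float64(243.85178512524496), np.float64(200.4241051300634)), (np.float64(214.94956276944507), np.float64(235.16519276544471))]
```

View pics/w1.png

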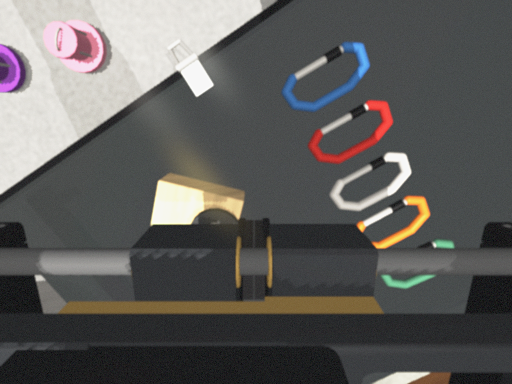

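The gripper hides most of the plinth in the wrist view, with only its corner showing at (200,200). I'll back off along tool -x to see all of it.

```bash
python3 -m crank '[[[-20,-10,0,0,1],[-35,-17,0,0,1],[-35,-17,0,0,1],[-35,-17,0,0,1],[-15,-6,0,0,1],[0,0,0,0,1],[0,0,0,0,1],[0,0,0,0,1]]]' | head -2
python3 -c "
from h import *
w=wrist('w2.png'); print(np.round([proj(w,p) for p in [(.6021,-.2046,.1),(.5364,-.2671,.1),(.4738,-.202,.1),(.5387,-.1389,.1),(.551,-.181,.114)]],1).tolist())"
```

```text
time: 2.7
position: [0.6162, -0.2467, 0.2222]
2.7 [ 0.6162 -0.2467  0.2222] 58.530999347155166 [ 0.24  0.79 -0.41] 0.00801295022743038
[[283.8, 152.3], [193.9, 128.2], [214.2, 27.5], [311.7, 55.0], [279.8, 91.8]]
```

View pics/w2.png

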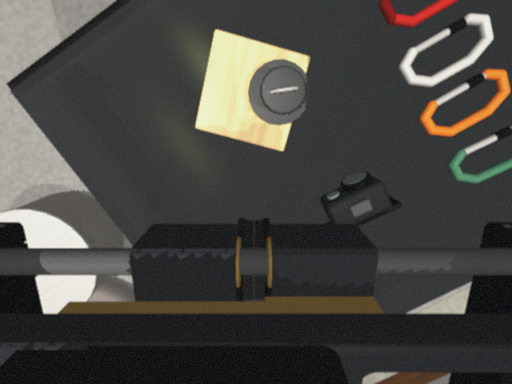

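The wrist view shows the plinth corners at about (283,152), (195,129), (216,29) and (310,56), and the rim circle centred near (278.5,92). That matches the top view to about 1 px.

```bash
python3 - <<'E'
from h import *
d=np.load('pics/w2.png.npz')
px=d['pixels']; c=wood(px,(180,15,325,165))
A=cv2.approxPolyDP(cv2.convexHull(c),6,True)[:,0];print(A.tolist())
C=np.array([ray(d,u,v,.1) for u,v in[(283,152),(195,129),(216,29),(310,56)]]);print(C.round(4),np.linalg.norm(C-np.roll(C,1,0),axis=1))
L=ray(d,278.5,92,.114);m=C.mean(0);print(m,L,m-L,np.hypot(*(m-L)[:2]),np.degrees(np.arctan2(*(m-L)[1::-1])))
s=ctrl.get_state();M=R.from_rotvec(s['tool_rot']).as_matrix()
print('m,L in tool',1000*M.T@(m-s['position']),1000*M.T@(L-s['position']))
E
```

```text
[[215, 29], [309, 56], [282, 151], [195, 128]]
[[ 0.6014 -0.2051  0.1   ]
 [ 0.5376 -0.2666  0.1   ]
 [ 0.4756 -0.2013  0.1   ]
 [ 0.5386 -0.1406  0.1   ]] [0.09002078 0.08863565 0.0900613  0.08743742]
[ 0.5383132  -0.20339361  0.1       ] [ 0.55058273 -0.18204888  0.114     ] [-0.01226953 -0.02134473 -0.014     ] 0.024619890270482492 -119.89146555448079
m,L in tool [ 88.87697281  -4.03290558 122.62356023] [ 89.56431244  20.60341791 108.66941654]
```

```bash
python3 -m crank '[[[15,30,0,0,1],[30,30,0,0,1],[30,20,0,0,1],[14,6,0,0,1],[0,0,0,0,1],[0,0,30,0,1],[0,0,35,0,1],[0,0,30,0,1],[0,0,15,0,1],[0,0,4,0,1]]]'
python3 -m crank '[[[0,0,0,0,1],[0,0,0,0,1],[0,0,0,0,1]]]'
```

```text
time: 3.58
position: [0.5832, -0.1289, 0.1055]
tool_rot: [-0.853, -3.018, 0.001]
ft_force: [-0.2, -1.8, 0.3]
grip_width: 0.004
grip_force: 0.0
time: 3.83
position: [0.587, -0.1303, 0.1105]
tool_rot: [0.855, 3.02, 0.001]
ft_force: [-0.9, 0.1, 1.0]
grip_width: 0.006
grip_force: 0.0
```

```bash
python3 -m crank '[[[0,0,1,0,1],[0,-2,0,0,1],[0,-3,0,0,1],[0,-3,0,0,1],[0,-3,0,0,1],[0,-2,0,0,1],[0,-1,0,0,1],[0,0,0,0,1],[0,0,0,0,1],[0,0,0,0,1]]]'
python3 -c "
from h import *
w=wrist('w3.png');s=ctrl.get_state();M=R.from_rotvec(s['tool_rot']).as_matrix()
for n,p in(('m',(.5383,-.2034,.1)),('L',(.5506,-.182,.114))):print(n,1000*M.T@(np.array(p)-s['position']))"
```

```text
time: 4.67
position: [0.5785, -0.1418, 0.1076]
tool_rot: [0.855, 3.023, 0.0]
ft_force: [0.1, -1.0, -0.1]
grip_width: 0.004
grip_force: 0.0
4.6667 [ 0.5785 -0.1418  0.1076] 58.39913790724251 [ 0.08 -0.97 -0.07] 0.004120660850235178
m [  1.94638664 -73.56426989   7.5157387 ]
L [  2.68367872 -48.89033414  -6.48080713]
```

```bash
python3 -m crank '[[[1,0,0,0,1],[1,-1,0,0,1],[0.5,-1,0,0,1],[0,-1,0,0,1],[0,-1,0,0,1],[0,-1,0,0,1],[0,-1,0,0,1],[0,-1,0,0,1],[0,-1,0,0,1],[0,-1,0,0,1]]]'
python3 -m crank '[[[0,-1,0,0,1],[0,-1,0,0,1],[0,-1,0,0,1],[0,-1,0,0,1],[0,-1,0,0,1],[0,-0.5,0,0,1],[0,0,0,0,1],[0,0,0,0,1]]]'
python3 -c "
from h import *
b=save('top','t1.png');a=save('scene','s1.png')
f=lambda p:cv2.resize(p,None,fx=6,fy=6,interpolation=cv2.INTER_CUBIC)
cv2.imwrite('pics/c1.png',np.hstack([f(b['pixels'][145:210,292:355]),f(a['pixels'][145:210,175:240])])[:,:,::-1])"
```

```text
time: 5.55
position: [0.5715, -0.1484, 0.1076]
tool_rot: [0.856, 3.023, 0.0]
ft_force: [0.6, 0.1, -0.2]
grip_width: 0.009
grip_force: 0.0
time: 6.22
position: [0.5686, -0.1531, 0.1076]
tool_rot: [-0.856, -3.023, 0.0]
ft_force: [0.6, -0.0, -0.1]
grip_width: 0.003
grip_force: 0.1
```

View pics/c1.png

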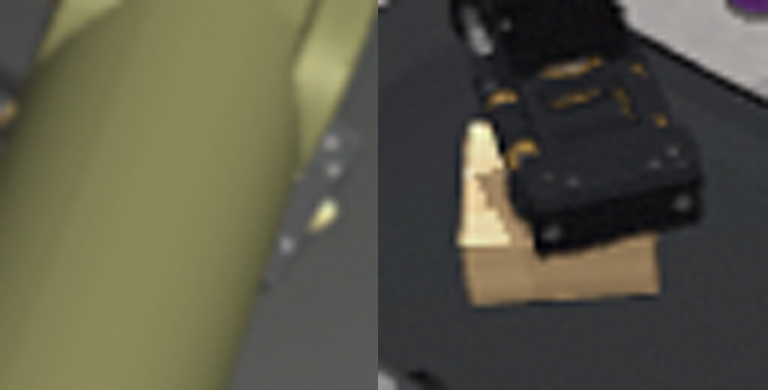

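The arm blocks both fixed cameras here. I'll push another 10 mm, then retreat and check with the wrist camera.

```bash
python3 -m crank '[[[0,-1,0,0,1],[0,-1,0,0,1],[0,-1,0,0,1],[0,-1,0,0,1],[0,-1,0,0,1],[0,-1,0,0,1],[0,-1,0,0,1],[0,-1,0,0,1],[0,-1,0,0,1],[0,-1,0,0,1]]]'
python3 -m crank '[[[0,0,0,0,1],[0,0,0,0,1],[0,0,0,0,1],[0,3,0,0,1],[0,10,0,0,1],[0,8,0,0,1],[0,0,-15,0,1],[0,0,-30,0,1],[0,0,-35,0,1],[0,0,-35,0,1]]]'
python3 -m crank '[[[-20,-10,0,0,1],[-35,-30,0,0,1],[-30,-20,0,0,1],[-5,0,0,0,1],[0,0,0,0,1],[0,0,0,0,1],[0,0,0,0,1],[0,0,0,0,1]]]'|head -2
python3 -c "
from h import *
w=wrist('w4.png');cv2.imwrite('pics/w4c.png',cv2.resize(w['pixels'][0:200,150:350],None,fx=3,fy=3,interpolation=cv2.INTER_CUBIC)[:,:,::-1])"
```

```text
time: 7.15
position: [0.5634, -0.1616, 0.1076]
tool_rot: [0.856, 3.023, 0.0]
ft_force: [0.9, -0.2, 0.7]
grip_width: 0.006
grip_force: 0.4
time: 7.98
position: [0.5745, -0.1421, 0.2234]
tool_rot: [-0.853, -3.022, 0.0]
ft_force: [1.2, 0.7, 0.4]
grip_width: 0.007
grip_force: 0.0
time: 8.65
position: [0.6186, -0.2354, 0.2226]
8.65 [ 0.6186 -0.2354  0.2226] 58.53717919539011 [ 0.41 -0.85 -0.32] 0.006401089481331542
```

View pics/w4c.png

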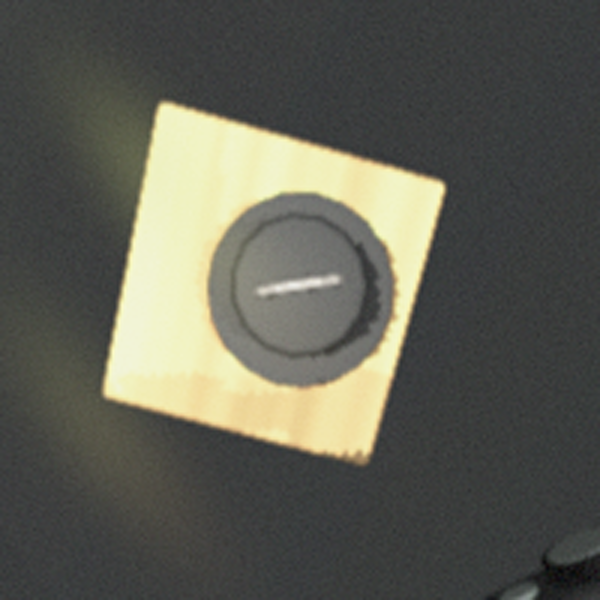

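The crop shows the lantern upright. The rim centre is near (301,289), the plinth corners are (162,102), (445,183), (369,464) and (104,397), and a few millimetres remain.

```bash
cat > m.py <<'E'
from h import *
import sys
def meas(f,cs,l):
    d=np.load('pics/%s.npz'%f); q=lambda p:(p[0]/3+150-1/3,p[1]/3-1/3)
    C=np.array([ray(d,*q(p),.1) for p in cs]); L=ray(d,*q(l),.115); m=C.mean(0)
    print(np.linalg.norm(C-np.roll(C,1,0),axis=1).round(4),m.round(4),L.round(4),'err',(L-m)[:2].round(4))
    s=ctrl.get_state();M=R.from_rotvec(s['tool_rot']).as_matrix()
    for p in(m,L):print((1000*M.T@(p-s['position'])).round(1))
    print('L rel release TCP',(1000*M.T@(L-np.array([.5634,-.1616,.1076]))).round(1))
E
python3 -c "
from m import *
meas('w4.png',[(162,102),(445,183),(369,464),(104,397)],(301.5,289))"
```

```text
[0.0891 0.0879 0.0884 0.0889] [ 0.5379 -0.203   0.1   ] [ 0.5428 -0.1942  0.115 ] err [0.0048 0.0088]
[ 85.7 -14.3 122.7]
[ 86.2  -4.3 107.7]
L rel release TCP [  0.6 -38.6  -7.4]
```

```bash
python3 -m crank '[[[15,20,0,0,1],[30,25,0,0,1],[30,5,0,0,1],[11,0,0,0,1],[0,0,0,0,1],[0,0,30,0,1],[0,0,35,0,1],[0,0,30,0,1],[0,0,15,0,1],[0,0,5,0,1]]]' >/dev/null
python3 -m crank '[[[0,0,0,0,1],[0,-2,0,0,1],[0,-4,0,0,1],[0,-2,0,0,1],[0,0,0,0,1],[0,0,0,0,1],[0,0,0,0,1],[0,0,0,0,1]]]'
python3 -c "
from h import *
s=ctrl.get_state();M=R.from_rotvec(s['tool_rot']).as_matrix()
for p in((.5379,-.203,.1),(.5428,-.1942,.115)):print((1000*M.T@(np.array(p)-s['position'])).round(1))"
```

```text
time: 10.2
position: [0.5673, -0.1567, 0.1078]
tool_rot: [0.855, 3.022, 0.001]
ft_force: [0.1, 0.2, 0.2]
grip_width: 0.003
grip_force: 0.0
[  0.7 -54.8   7.8]
[  1.2 -44.8  -7.2]
```

```bash
python3 -m crank '[[[0.5,-1,0,0,1],[0.5,-1,0,0,1],[0,-1,0,0,1],[0,-1,0,0,1],[0,-1,0,0,1],[0,-1,0,0,1],[0,-1,0,0,1],[0,-1,0,0,1],[0,-1,0,0,1],[0,-1,0,0,1]]]' >/dev/null
python3 -m crank '[[[0,-1,0,0,1],[0,-1,0,0,1],[0,-1,0,0,1],[0,-1,0,0,1],[0,-1,0,0,1],[0,-1,0,0,1],[0,0,0,0,1],[0,0,0,0,1],[0,0,0,0,1]]]'
python3 -m crank '[[[0,3,0,0,1],[0,10,0,0,1],[0,10,0,0,1],[0,0,-15,0,1],[0,0,-30,0,1],[0,0,-35,0,1],[0,0,-35,0,1]]]'>/dev/null
python3 -m crank '[[[-20,-10,0,0,1],[-35,-30,0,0,1],[-30,-10,0,0,1],[-5,0,0,0,1],[0,0,0,0,1],[0,0,0,0,1],[0,0,0,0,1],[0,0,0,0,1]]]'|head -2
python3 -c "
from h import *
w=wrist('w5.png');cv2.imwrite('pics/w5c.png',cv2.resize(w['pixels'][0:200,150:350],None,fx=3,fy=3,interpolation=cv2.INTER_CUBIC)[:,:,::-1])"
```

```text
time: 11.78
position: [0.5577, -0.1702, 0.1075]
tool_rot: [-0.856, -3.023, 0.0]
ft_force: [0.3, 0.3, 0.0]
grip_width: 0.004
grip_force: 0.0
time: 13.03
position: [0.619, -0.2338, 0.2227]
13.0333 [ 0.619  -0.2338  0.2227] 58.51422679604511 [-0.15  0.04 -0.28] 0.0006993689141600813
```

View pics/w5c.png

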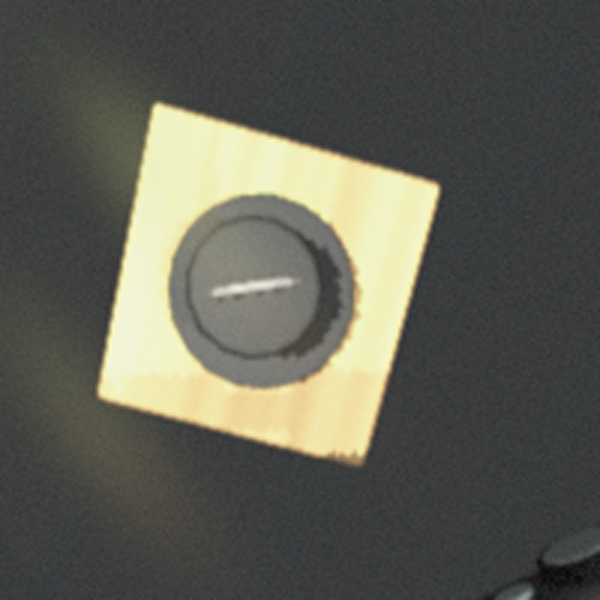

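The lantern stands upright near the middle. The rim centre is at (262,291) and the corners are at (155,102), (440,184), (363,466) and (98,397).

```bash
python3 - <<'E'
from m import *
meas('w5.png',[(155,102),(440,184),(363,466),(98,397)],(262,291))
b=save('top','t2.png'); c=wood(b['pixels'],(285,140,370,220))
P=np.array([ray(b,u,v,.1)[:2] for u,v in c[:,0]]).astype(np.float32)*1000;print(cv2.minAreaRect(P))
E
```

```text
[0.0891 0.0886 0.0889 0.0891] [ 0.5376 -0.2031  0.1   ] [ 0.5376 -0.2029  0.115 ] err [-0.      0.0002]
[ 85.6 -16.3 122.8]
[ 85.7 -16.1 107.8]
L rel release TCP [  0.4 -48.7  -7.5]
((524.1192016601562, -260.56805419921875), (121.3028793334961, 276.593994140625), 62.73975372314453)
```

Measured error is about 0.2 mm, the lantern is upright and the hand is clear above it, so I'm handing in.

```bash
python3 -m crank '[[[-20,0,-20,0,1],[-20,0,-20,0,1],[0,0,0,0,1],[0,0,0,0,1],[0,0,0,0,1]]]' | head -2; python3 -c "
from bench import job;print(job.close_job())"
```

```text
time: 13.55
position: [0.6524, -0.2563, 0.2621]
the job is handed in; nothing more can be done
None
```

The lantern stands upright in the middle of the plinth, about 0.2 mm off centre by the last wrist-camera measurement, with the hand clear, and the job was handed in at about 13.6 s.

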